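# Clear the metal chips off an assembly fixture

## Robot

A 6-joint arm with a two-finger parallel gripper is mounted at the origin on the work surface. World frame = base frame: x ahead of the robot, y to its left, z up, the work surface at z = 0. Lengths are in m, angles in degrees, forces in N, time in s.
With the tool pointing down it reaches from about 0.35 to 0.875 m from the base axis. Payload 4.2 kg.
Tool frame: the origin (TCP) lies midway between the tips of the shut fingers; the grasp point (between the pads) lies 19 mm behind it; z points along the fingers, y is the line along which they close (so a half turn about z gives the same grasp; the last joint's range is limited). The gripper opens to 87 mm and grips with 3 to 60 N. Pads are 19 mm wide; open, the fingers measure 117 mm over their backs; the gripper's body (75 mm by 190 mm) begins 51 mm behind the grasp point.
Start: joints at [91.708, 22.042, 0.453, 0, -68.411, -14.817], TCP at [0.142, 0.609, 0.223] pointing down, gripper open.
Joint ranges: [-179.83, 179.83], [-69.29, 118.12], [-61.27, 80.66], [-181.25, 117.63], [-171.15, -9.14], [-177.46, 177.46]. Speed limits (degrees/s): [159.86, 159.86, 180, 180, 180, 180].

## Interface

Orientations are given as a 3x3 rotation matrix whose columns are the frame's x, y, z axes.
In Python, from station import * gives the robot as it stands.
- The arm moves only by the tool move_arm, never from a script. Its argument "targets" is text: rows parted by semicolons, each of 4 numbers parted by spaces: the shift along the world's x, y, z in units of 25 mm (1.0 is 25 mm), then the turn about the world's z in units of 5 degrees (1.0 is 5 degrees). In form: tx ty tz spin; .... A call has 1 to 10 rows; each row shifts and turns the commanded pose from where the row before left it; what a row does not reach is not made up. A row lasts 1/12 s, in which the tool goes at most 41.7 mm and 7.16 degrees, less where a joint would pass 70% of its speed; a pose out of reach is approached as far as the arm can. A call is refused whole if a number of a shift passes 1 or a number of a turn 1, either way. A call with a gripper value outside its range is refused whole. "gripper" is the finger opening in mm, from 0 to 87, set as the call begins (left out, the last holds). The fingers move at their own pace and stop on an object; the grip force is fixed at half the most. Time passes only in rows, so rows that do not move let the fingers close. It gives the time, the measured TCP pose, the force, the opening and the grip force at its end, in the units of the state.
- sense(): the state, without advancing time (a new reading comes with each control period).
- capture(name): name is "scene" or "side" or "wrist"; returns a dict with "image" (384x512x3 uint8, blue, green, red), "fx", "fy", "cx", "cy" (pixels), "world_from_camera" (4x4, takes a point from camera to world coordinates); the wrist camera has in their place "hand_eye" (4x4, takes a point from camera to tool coordinates, whose origin is the TCP and whose axes are the flange's). Camera axes: x right, y up, looking along -z (the intrinsics and any distortion apply to the point x, -y, -z); pixel columns grow to the right and rows downward; lengths in m; the calibration is good to about 2 mm. A picture is of the moment at which its call begins: read the wrist's pose just before it. There is no depth.
- finish_job(): hands the job in; it is judged then, once.
The state is a dict: "time_s": time; "joints": joint angles; "joint_velocities": joint speeds; "effort": joint torques, N m; "tcp_pos": TCP position; "ee_rot": TCP orientation; "wrist_force": force on the tool from outside, world axes, zero at the start; "moment": the same for the moment, N m; "gripper_width": opening from 0.0 (shut) to 1.0 (fully open); "gripper_force": force on a finger pad.
Only numpy, scipy, OpenCV 4.12 (cv2) and the standard library are available. Lean on these libraries where they do the work, as an engineer would, in place of code of your own. Each camera call takes 0.05 s, during which the arm holds its last target. There are 200 camera calls.

## Task

Swing the inspection lamp out to its stop, beyond the chip tray, and leave it there. Then take the scraper block and wipe all five loose metal chips along the fixture plate, under the sensor rail, into the chip tray at its end; do not touch the chips with the gripper. Stand the scraper back on its rubber mat, and leave the other things on the bench and fixture where they are.

Things in the scene. Friction and masses are not known exactly. Their poses are not given: they have to be found in the camera images.
- fixture: Assembly fixture fixed on the bench: black base, aluminium plate on top. Origin on the bench under the middle of the wiping lane; x away from the robot, y along the lane. All fixture numbers here are mm in this frame. Plate: x -110..130, y -170..130, top 45 above the bench. Its +y end drops straight into the chip tray.
- plate_top (a point): Middle of the lane on the plate top, 45 above the bench; fixture axes. The lane is the strip x -60..60 between two steel ribs (8 high, 8 wide, at x = +-64, along the whole plate). Both its ends are open, but a rail post (16 diameter) stands at x 30, y -158. The chips lie within y -80..80.
- rail_low (a point): Middle of the underside of the fixed sensor rail over the lane, at x 30, y 50, 125 above the plate; fixture axes. Bar 24 wide (x 18..42), y -175..275, 22 high plus sensors 12 high; on posts of 16 diameter at y -158 and 258. A gripper pointing straight down does not fit above the scraper here: come in from the robot's side, tilted.
- tray_in (a point): Centre of the inner floor of the steel chip tray at the lane's +y end (x 0, y 180, 5 above the bench); fixture axes. Inside 120 (x) by 100 (y). Its walls rise 48 above this floor (8 above the plate top); on the plate's side the plate's edge, 40 above the floor, is the wall.
- lamp_arm (a joint): Swing angle of the inspection lamp arm, rad: 0 diagonally across the lane, 1.8 at its stop out beyond the tray. It turns clockwise seen from above; at angle q it points along (-cos(0.9-q), -sin(0.9-q)) in the fixture frame. Stiff, stays where left. Aluminium bar 18 wide, 12 thick, underside 217 above the bench; round black lamp (64 diameter) under it 155 from the pin.
- lamp_pivot (a point): On the lamp arm's vertical hinge pin, 220 above the bench, at x 88, y 165 of the fixture frame; axes as the fixture.
- lamp_handle (a point): Top centre of the upright round black handle at the lamp arm's free end: 16 diameter, 45 tall above the arm, 220 from the pin, top 274 above the bench; moves with the arm.
- scraper: Grey plastic scraper block. Origin under the middle of the blade block, which is 110 long (x), 32 thick (y), 28 high. From its top a flat grip bar, 12 thick (y) and 24 wide, rises and leans 30 degrees towards -x: its centre line starts at x 15, z 28 and runs 75 along (-0.5, 0, 0.866). Mass about 0.22 kg.
- mat: Black rubber mat 150 x 70, 4 thick, fixed on the bench; the scraper stands on it at the start. Origin under its centre.
- chip1: Loose dark steel chip, flat rectangular offcut 20 x 13 x 7, lying in the lane; origin under its middle.
- chip2: Loose dark steel chip, round slug 16 diameter, 8 high, lying in the lane; origin under its middle.
- chip3: Loose dark steel chip, square offcut 16 x 16 x 7, lying in the lane; origin under its middle.
- chip4: Loose dark steel chip, L-shaped offcut about 22 x 18 x 8, lying in the lane; origin under its middle.
- chip5: Loose dark steel chip, flat rectangular offcut 24 x 12 x 8, lying in the lane; origin under its middle.
- socket: Bystander, leave alone: steel hex-drive socket, 24 diameter, 32 high, standing on the near ledge of the fixture plate (robot side of the lane); origin at the centre of its underside.
- screwdriver: Bystander, leave alone: screwdriver about 200 long lying on the bench in front of the fixture; origin at the centre of its underside.
- valve_block: Bystander, leave alone: black block 70 x 50 x 40 with a steel port and a small orange plug on top (about 75 high); origin at the centre of its underside.
- fitting: Bystander, leave alone: brass fitting, 32 diameter, 42 high, on the bench near the robot; origin at the centre of its underside.
- spray_can: Bystander, leave alone: white can 56 diameter, about 170 high, at the back on the right; origin at the centre of its underside.
Mind the look-alikes: they are no part of the job. Of the things that look like the scraper, the smallest one is meant.

How it is judged:
By the outcome, as a careful person would: the job done as asked, in the order asked, and still so for the second after the job is handed in, with the robot touching nothing.
It also fails if it takes over 72 s, if anything falls off the work surface, if the arm or the gripper's body presses on something with over 40 N, if the wrist force passes 120 N, or if a joint passes its speed limit or range.

## Working session

There is one attempt and no reset: what is moved stays moved. The work goes in short steps, Python scripts to look and compute and a tool call to move; the robot and the scene stay as the last step left them, time stands still between calls to the robot, and variables do not carry over. Pictures are saved under pics/ and viewed, at most 10 in all, crops included, and the job is handed in when it is done.

Besides the shell and the picture viewer there is one more tool, called after "Request:" by a JSON object that holds its "api" and its "payload". move_arm: Moves the arm, as the interface text tells. Its arguments: {"type":"object","properties":{"targets":{"type":"string"},"gripper":{"type":"number"}},"required":["targets"]}

```bash
mkdir -p pics; ls
python3 - <<'E'
from station import *
import cv2,json
s=sense(); print({k:(v if not hasattr(v,'tolist') else v.tolist()) for k,v in s.items()})
for n in("scene","side"):
    c=capture(n); cv2.imwrite(f"pics/{n}0.png",cv2.resize(c["image"],(800,600),interpolation=cv2.INTER_CUBIC)); print(n,{k:(v if not hasattr(v,'tolist') else v.tolist()) for k,v in c.items() if k!="image"})
    import pickle; pickle.dump(c,open(f"{n}0.pkl","wb"))
E
```

```text
pics
{'time_s': 0.0, 'joints': [91.70694037920997, 22.090671810616655, 0.379083629424832, -0.031827855961207276, -68.40999986555677, -14.8182414507168], 'joint_velocities': [0.016462189056095915, -0.07075136179005849, 0.016462693872253447, 0.030861332133573487, -0.003676352686563264, -0.032968929469881114], 'effort': [0.0006953036972845439, -39.06663179397583, 18.740240335464478, 4.219838082790375, 0.010943239904008806, -0.00018545138118497562], 'tcp_pos': [0.14159010149482473, 0.6081247093943055, 0.22144843414002266], 'ee_rot': [[0.9738847410144819, -0.22704252009410902, -0.00045308770843589927], [-0.22704296795704182, -0.9738823984768434, -0.002136501403809936], [4.382251869365744e-05, 0.002183576494394566, -0.9999976150337959]], 'wrist_force': [-0.5415487254213512, 0.4262467352503801, 0.006678198163747058], 'moment': [0.04574950695788219, -0.006806375247913912, -0.006093271530121308], 'gripper_force': 0.0, 'gripper_width': 1.0011526422308545}
scene {'fx': 350.81793156634086, 'fy': 350.81793156634086, 'cx': 252.50123420399783, 'cy': 187.63855149675612, 'world_from_camera': [[0.9885317632595736, 0.1436820277809513, -0.04648040360918097, 0.49251273850454963], [-0.15060154704631237, 0.9152717188568588, -0.3736266247044887, -0.4210253875177796], [-0.01114123216595781, 0.37634180681073076, 0.9264139017697536, 1.1005868044104374], [0.0, 0.0, 0.0, 1.0]]}
side {'fx': 496.09497862648595, 'fy': 496.09497862648595, 'cx': 254.61810265566825, 'cy': 192.6128134667692, 'world_from_camera': [[0.9673970182283943, 0.1448169358279714, -0.20777647658050408, 0.22845736666807814], [-0.2529887562005004, 0.5908418430368048, -0.7660956896843862, -1.2011996825540843], [0.011819406031409255, 0.7936837982561247, 0.6082156936702601, 1.090642984282655], [0.0, 0.0, 0.0, 1.0]]}
```

View pics/scene0.png

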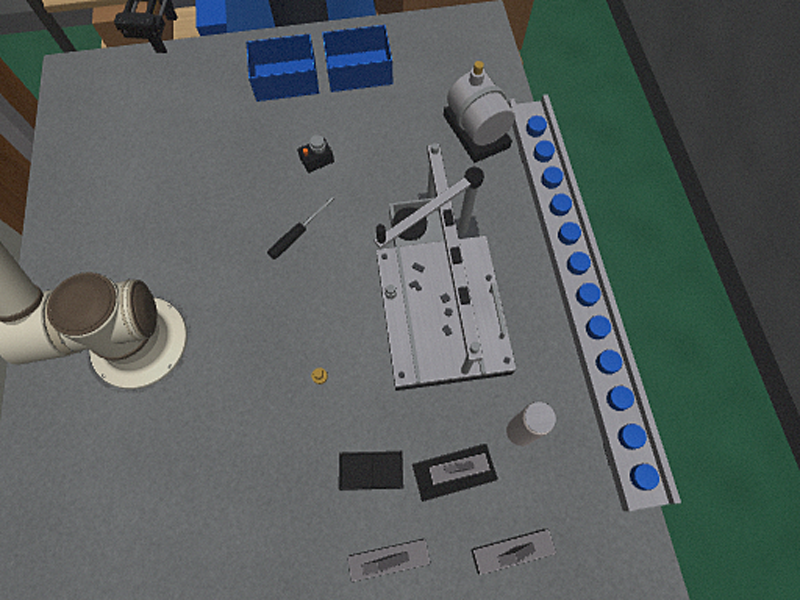

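View pics/side0.png

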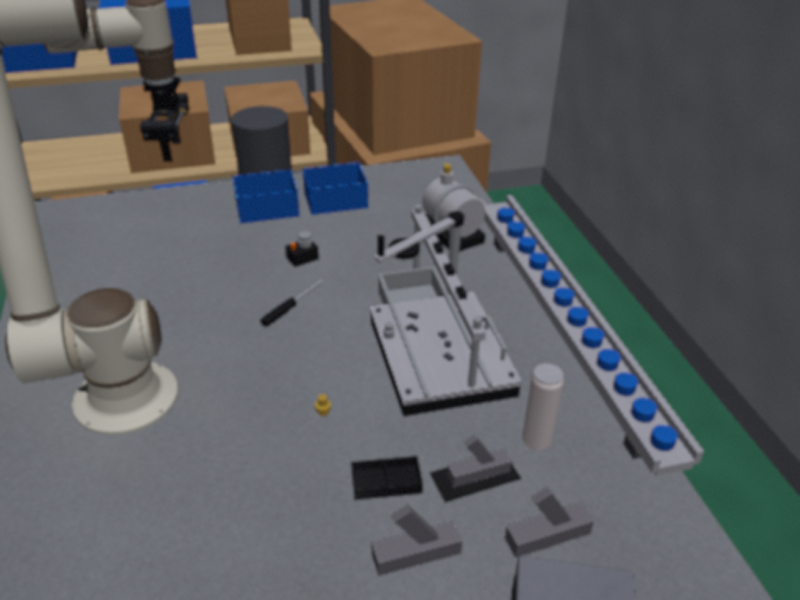

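The scene view shows the lamp handle at (381,235), the lamp pivot at (474,177), the chips at about (415–450, 267–330) and the plate corners at (397,388), (515,373), (377,250) and (488,238).

Things that could be taken for the scraper:
- Grey block on a black mat at (462,470).
- Larger block at (390,560), off any mat.
- Larger block at (513,552), off any mat.

The black shape at (371,470) is an empty look-alike of the mat. I choose the smallest block, the one on the mat at (462,470), and will check it in close crops.

```bash
cat > h.py <<'E'
import numpy as np,cv2,pickle
def load(n): return pickle.load(open(n+".pkl","rb"))
def proj(c,P):
    T=np.linalg.inv(np.array(c["world_from_camera"])); p=np.atleast_2d(P)@T[:3,:3].T+T[:3,3]
    return np.c_[c["cx"]+c["fx"]*p[:,0]/-p[:,2], c["cy"]+c["fy"]*-p[:,1]/-p[:,2]]
def ray(c,uv,z):
    T=np.array(c["world_from_camera"]); d=T[:3,:3]@np.array([(uv[0]-c["cx"])/c["fx"],-(uv[1]-c["cy"])/c["fy"],-1]); o=T[:3,3]
    return o+d*(z-o[2])/d[2]
def fr(x,y,a): # frame (x,y,yaw rad) -> function of local mm pts -> world m
    R=np.array([[np.cos(a),-np.sin(a),0],[np.sin(a),np.cos(a),0],[0,0,1]])
    return lambda P: np.atleast_2d(P)/1000.@R.T+[x,y,0]
E
python3 - <<'E'
from h import *
s,d=load("scene0"),load("side0")
C=[(s,np.array(p)/1.5625) for p in [(397,388),(515,373),(377,250),(488,238)]]
for c,p in C: print(ray(c,p,.045).round(3))
for p,z in [((381,235),.274),((474,177),.235),((462,466),.03)]: print(p,ray(s,np.array(p)/1.5625,z).round(3))
def crop(c,x0,y0,w,h,k): return cv2.resize(c["image"][y0:y0+h,x0:x0+w],None,fx=k,fy=k,interpolation=cv2.INTER_CUBIC)
def hs(a,b):
    H=max(a.shape[0],b.shape[0]); f=lambda i: cv2.copyMakeBorder(i,0,H-i.shape[0],0,0,cv2.BORDER_CONSTANT)
    return np.hstack([f(a),f(b)])
a=crop(s,235,85,100,165,3.6); b=np.vstack([crop(s,210,275,122,105,3.6)]); cv2.imwrite("pics/cs.png",hs(a,b)); 
a=crop(d,232,125,104,142,3.8); b=crop(d,220,270,105,100,3.8); cv2.imwrite("pics/cd.png",hs(a,b))
print(hs(a,b).shape)
w=__import__("station").capture("wrist"); print(np.array(w["hand_eye"]).round(3))
E
```

```text
[ 0.52  -0.193  0.045]
[ 0.753 -0.199  0.045]
[0.523 0.11  0.045]
[0.765 0.101 0.045]
(381, 235) [0.527 0.022 0.274]
(474, 177) [0.717 0.136 0.235]
(462, 466) [ 0.618 -0.353  0.03 ]
(540, 794, 3)
[[-0.001  0.954  0.301  0.083]
 [ 1.     0.001  0.001 -0.   ]
 [ 0.     0.301 -0.954 -0.162]
 [ 0.     0.     0.     1.   ]]
```

View pics/cs.png

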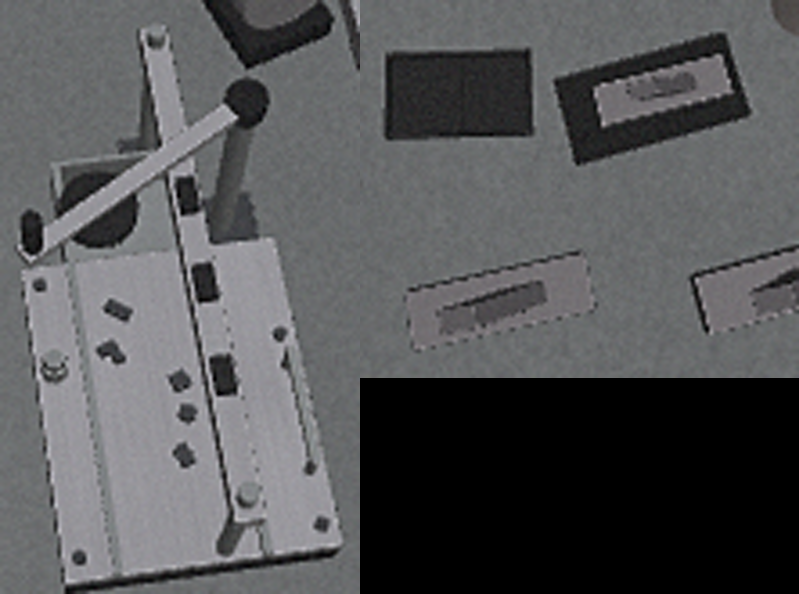

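View pics/cd.png

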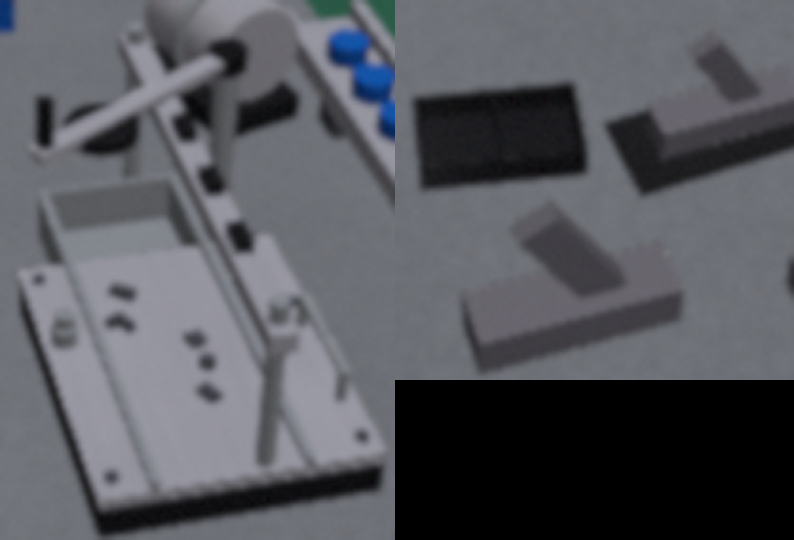

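The crops confirm the scraper choice: the block on the mat has a shorter blade, about 138 px in the scene crop against about 185 px for the other visible block. Its grip bar leans towards the robot. The chips are at (100–190, 310–455) in the scene crop, the handle top is at (32,217) and the hinge pin is at (246,102). Next I fit poses for the fixture, mat and scraper.

Run:
```python
from h import *
from scipy.optimize import least_squares
s,d=load("scene0"),load("side0")
S=lambda u,v,ox=235,oy=85,px=0:(s,(np.array([u-px,v])+.5)/3.6-.5+[ox,oy])
D=lambda u,v,ox=232,oy=125,px=0:(d,(np.array([u-px,v])+.5)/3.8-.5+[ox,oy])
def fit(obs,x0,lab):
    f=lambda p: np.concatenate([(proj(c,fr(*p)(P))[0]-uv) for (c,uv),P in obs])
    r=least_squares(f,x0,loss="soft_l1"); print(lab,r.x[:2].round(4),np.degrees(r.x[2]).round(2)); print(f(r.x).reshape(-1,2).round(1).tolist()); return r.x
h0=(88-220*np.cos(.9),165-220*np.sin(.9),274)
F=fit([(S(66,582),(-110,-170,45)),(S(341,545),(130,-170,45)),(S(22,268),(-110,130,45)),(S(273,238),(130,130,45)),
 (D(100,503),(-110,-170,45)),(D(385,452),(130,-170,45)),(D(20,272),(-110,130,45)),(D(272,240),(130,130,45)),
 (S(32,217),h0),(D(44,100),h0)],[.63,-.03,0],"fixture")
m=lambda u,v:S(u,v,210,275,360)
M=fit([(m(556,80),(-75,35,4)),(m(722,34),(75,35,4)),(m(749,113),(75,-35,4)),(m(579,163),(-75,-35,4))],[.62,-.35,.2],"mat")
d2=lambda u,v:D(u,v,220,270,395)
B=fit([(m(594,88),(-55,16,32)),(m(728,54),(55,16,32)),(m(737,93),(55,-16,32)),(m(603,127),(-55,-16,32)),(d2(704,40),(-22,0,96)),(d2(665,133),(-55,-16,32))],[.62,-.35,.2],"scraper")
np.savez("poses",F=F,M=M,B=B)
f=fr(*F); print("handle",f(h0), "end",f((-48.8,337.3,274)),"pivot",f((88,165,220)))
Fi=lambda w:(np.array([[np.cos(F[2]),np.sin(F[2])],[-np.sin(F[2]),np.cos(F[2])]])@(w[:2]-F[:2])*1000).round(0)
for u,v in [(117,310),(110,351),(179,380),(187,412),(184,455)]: print("chip",Fi(ray(*S(u,v),.049)))
print("socket",Fi(ray(*S(54,357),.077)),"grasp",fr(*B)((-27,0,88)))
```

```text
fixture [ 0.6278 -0.0177] -1.12
[[-1.1, 0.1], [0.0, -0.0], [-0.6, -0.2], [0.0, -0.6], [-0.8, -1.0], [0.2, 0.1], [-0.6, -0.6], [-0.3, -1.3], [22.3, 18.0], [22.0, 8.6]]
mat [ 0.6049 -0.358 ] 6.7
[[-0.8, -0.3], [0.6, -1.2], [0.8, 0.3], [-0.6, 0.8]]
scraper [ 0.6133 -0.3557] 4.02
[[-0.1, -0.9], [-0.9, -0.1], [-0.3, 0.2], [0.1, -0.4], [0.7, 1.5], [0.4, 0.3]]
handle [[ 0.57887357 -0.02412033  0.274     ]] end [[0.58553575 0.32044719 0.274     ]] pivot [[0.71895616 0.14551713 0.22      ]]
chip [-27.  72.]
chip [-39.  33.]
chip [18. -4.]
chip [ 20. -35.]
chip [ 10. -74.]
socket [-91.  22.] grasp [[ 0.58633523 -0.35758799  0.088     ]]
```

Run:
```python
from h import *
from scipy.optimize import least_squares
s,d=load("scene0"),load("side0"); P=np.load("poses.npz")
S=lambda u,v:(s,(np.array([u,v])+.5)/3.6-.5+[235,85]); D=lambda u,v:(d,(np.array([u,v])+.5)/3.8-.5+[232,125])
h=lambda q,z=274:np.array((88-220*np.cos(.9-q),165-220*np.sin(.9-q),z))
for F,l in [(P["F"],"")]:
    f=fr(*F)
    obs=[(S(32,217),274),(D(44,100),274),(S(31,250),229),(D(44,146),229)]
    r=least_squares(lambda q:np.concatenate([proj(c,f(h(q[0],z)))[0]-uv for (c,uv),z in obs]),[.4]); q=r.x[0]
    print(q,r.fun.round(1)); 
    for k in np.linspace(q,1.8,9): print(k.round(2),f(h(k)).round(3), np.degrees(np.arctan2(np.cos(.9-k),-np.sin(.9-k))+F[2]).round(0))
    print("pivot px err",proj(s,f((88,165,235)))[0]-S(246,102)[1],proj(d,f((88,165,235)))[0]-D(232,57)[1])
```

```text
0.36562631653266814 [-0.5  0.4  0.3 -0.1  0.4 -0.9  0.4  0.1]
0.37 [[0.527 0.037 0.274]] 120.0
0.54 [[0.511 0.073 0.274]] 109.0
0.72 [[0.502 0.111 0.274]] 99.0
0.9 [[0.499 0.151 0.274]] 89.0
1.08 [[0.503 0.19  0.274]] 78.0
1.26 [[0.515 0.227 0.274]] 68.0
1.44 [[0.533 0.263 0.274]] 58.0
1.62 [[0.557 0.294 0.274]] 48.0
1.8 [[0.586 0.32  0.274]] 37.0
pivot px err [ 0.28616346 -2.5202651 ] [-0.96804003 -3.29113201]
```

Request:
{"api": "move_arm", "payload": {"targets": "0.6 -0.9 0.5 0.3;0.7 -1 0.5 0.3;0.7 -1 0.5 0.3;0.7 -1 0.5 0.3;0.7 -1 0.5 0.3;0.7 -1 0.5 0.3;0.7 -1 0.5 0.3;0.7 -1 0.5 0.3;0.7 -1 0.5 0.3;0.7 -1 0 0.3", "gripper": 60}}

```text
time_s: 0.98
tcp_pos: [0.3155, 0.3606, 0.3377]
ee_rot: [[0.999, 0.035, 0.003], [0.035, -0.999, 0.004], [0.003, -0.004, -1.0]]
wrist_force: [0.1, 0.8, 0.5]
gripper_width: 0.696
gripper_force: 0.0
```

Request:
{"api": "move_arm", "payload": {"targets": "0.7 -1 0 0.3;0.7 -1 0 0.3;0.7 -1 0 0.3;0.7 -1 0 0.3;0.7 -1 0 0.3;0.7 -1 0 0.3;0.7 -1 0 0.3;0.7 -1 0 0.3;0.7 -1 0 0.3;0.7 -1 0 0.3"}}

```text
time_s: 1.82
tcp_pos: [0.4896, 0.1098, 0.3349]
ee_rot: [[0.956, 0.292, -0.0], [0.292, -0.956, 0.0], [-0.0, -0.0, -1.0]]
wrist_force: [0.9, 0.2, 0.1]
gripper_width: 0.69
gripper_force: 0.0
```

Request:
{"api": "move_arm", "payload": {"targets": "0.5 -1 0 0;0.5 -1 0 0;0.5 -0.9 0 0;0 0 0 0;0 0 -0.9 0;0 0 -0.9 0;0 0 -0.9 0;0 0 -0.9 0;0 0 -0.2 0;0 0 0 0"}}

```text
time_s: 2.65
tcp_pos: [0.5256, 0.0387, 0.2384]
ee_rot: [[0.957, 0.291, -0.004], [0.291, -0.957, -0.001], [-0.004, 0.0, -1.0]]
wrist_force: [0.4, 0.2, 0.4]
gripper_width: 0.693
gripper_force: 0.0
```

Run:
```python
from station import *
from h import *
s=sense(); print(np.round(s["joints"],1),s["tcp_pos"])
c=capture("scene"); d=capture("side")
a=cv2.resize(c["image"][85:185,225:335],None,fx=3.6,fy=3.6,interpolation=2); b=cv2.resize(d["image"][80:180,215:325],None,fx=3.6,fy=3.6,interpolation=2)
cv2.imwrite("pics/h1.png",np.hstack([a,b]))
```

```text
[ 21.9  11.9 -11.6  -0.  -66.7  85.1] [0.52557161 0.03872282 0.23843825]
```

View pics/h1.png

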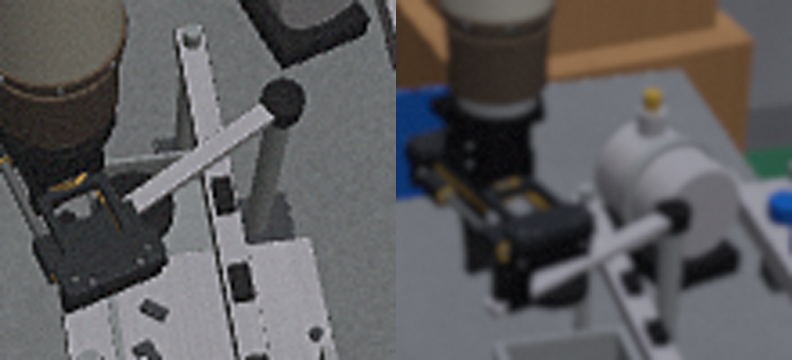

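The fingers straddle the handle, with the gripper above the arm's end at about (115,235) in the left crop. I close to a loose cage and swing.

Request:
{"api": "move_arm", "payload": {"targets": "0 0 0 0;0 0 0 0;0 0 0 0;0 0 0 0;-0.18 0.35 0 0;-0.18 0.35 0 0;-0.15 0.36 0 -0.3;-0.15 0.37 0 -0.3;-0.12 0.38 0 -0.3;-0.12 0.38 0 -0.3", "gripper": 21}}

```text
time_s: 3.58
tcp_pos: [0.5033, 0.0943, 0.2401]
ee_rot: [[0.982, 0.188, -0.001], [0.188, -0.982, -0.0], [-0.001, 0.0, -1.0]]
wrist_force: [0.2, -2.0, -0.5]
gripper_width: 0.248
gripper_force: 0.4
```

Request:
{"api": "move_arm", "payload": {"targets": "-0.15 0.77 0 -0.6;-0.08 0.78 0 -0.6;-0.01 0.79 0 -0.6;0.06 0.79 0 -0.6;0.13 0.78 0 -0.6;0.2 0.76 0 -0.6;0.27 0.74 0 -0.6;0.33 0.71 0 -0.6;0.4 0.68 0 -0.6;0.46 0.64 0 -0.6"}}

```text
time_s: 4.42
tcp_pos: [0.5433, 0.2809, 0.24]
ee_rot: [[0.944, -0.329, -0.002], [-0.329, -0.944, -0.001], [-0.001, 0.001, -1.0]]
wrist_force: [-1.4, -1.2, 1.4]
gripper_width: 0.246
gripper_force: 0.6
```

Request:
{"api": "move_arm", "payload": {"targets": "0.51 0.6 0 -0.5;0.56 0.55 0 -0.5;0.6 0.5 0 -0.5;0.15 0.11 0 0;0.1 0.08 0 0;0 0 0 0"}}

```text
time_s: 4.92
tcp_pos: [0.588, 0.3229, 0.2388]
ee_rot: [[0.894, -0.447, -0.012], [-0.447, -0.894, -0.009], [-0.006, 0.013, -1.0]]
wrist_force: [-9.0, -6.4, 2.6]
gripper_width: 0.241
gripper_force: 4.8
```

The force rose from about 2 N to 11 N at the expected end position, so the lamp is at its stop. I release, lift and go to the scraper, spinning so that the camera faces the robot.

Request:
{"api": "move_arm", "payload": {"targets": "-0.1 -0.08 0 0;-0.05 -0.05 0 0;0 0 0 0;0 0 0 0;0 0 0 0;0 0 1 0;0 0 1 0;0 0 1 0;0 0 1 0;0 0 1 0", "gripper": 60}}

```text
time_s: 5.75
tcp_pos: [0.5887, 0.3223, 0.3664]
ee_rot: [[0.894, -0.448, 0.001], [-0.448, -0.894, 0.0], [0.0, -0.001, -1.0]]
wrist_force: [0.6, 0.7, 0.2]
gripper_width: 0.686
gripper_force: 0.0
```

Request:
{"api": "move_arm", "payload": {"targets": "0 -1 0 -1;0 -1 0 -1;0 -1 0 -1;0 -1 0 -1;0 -1 0 -1;0 -1 0 -1;0 -1 0 -1;0 -1 0 -1;0 -1 0 -1;0 -1 0 -1"}}

```text
time_s: 6.58
tcp_pos: [0.5888, 0.0712, 0.3652]
ee_rot: [[0.228, -0.974, 0.001], [-0.974, -0.228, 0.0], [-0.0, -0.001, -1.0]]
wrist_force: [0.4, 0.2, 0.1]
gripper_width: 0.692
gripper_force: 0.0
```

Request:
{"api": "move_arm", "payload": {"targets": "0 -1 0 -1;0 -1 0 -1;0 -1 0 -1;0 -1 0 -1;0 -1 0 -1;0 -1 0 -1;0 -1 0 -1;0 -1 0 -1;0 -1 0 -1;0 -1 0 -1"}}

```text
time_s: 7.42
tcp_pos: [0.5888, -0.179, 0.3652]
ee_rot: [[-0.6, -0.8, 0.001], [-0.8, 0.6, 0.0], [-0.0, -0.001, -1.0]]
wrist_force: [-0.6, -1.1, -0.0]
gripper_width: 0.69
gripper_force: 0.0
```

Request:
{"api": "move_arm", "payload": {"targets": "0 -1 -0.7 -1;0 -1 -0.7 -1;0 -1 -0.7 -1;0 -1 -0.7 -1;0 -1 -0.7 -1;0 -1 -0.7 -1;0 -1 0 -1;0 0 0 -1;0 0 0 -1;0 0 0 -0.8"}}

```text
time_s: 8.25
tcp_pos: [0.5888, -0.3536, 0.2595]
ee_rot: [[-0.997, -0.071, -0.0], [-0.071, 0.997, 0.0], [0.0, 0.0, -1.0]]
wrist_force: [0.1, 0.1, -0.5]
gripper_width: 0.688
gripper_force: 0.0
```

Run:
```python
from station import *
from h import *
s=sense(); print(np.round(s["joints"],1),s["tcp_pos"],s["ee_rot"])
w=capture("wrist"); T=np.eye(4); T[:3,:3]=s["ee_rot"]; T[:3,3]=s["tcp_pos"]; w["world_from_camera"]=T@np.array(w["hand_eye"]); pickle.dump(w,open("w1.pkl","wb"))
im=w["image"]; B=np.load("poses.npz")["B"]
cv2.imwrite("pics/w1.png",cv2.resize(im,(800,600),interpolation=2))
print(proj(w,fr(*B)([(-55,-16,32),(55,-16,32),(55,16,32),(-55,16,32),(-22,0,97)]))*1.5625)
c=capture("scene"); im=cv2.resize(c["image"][60:190,225:335],None,fx=3.6,fy=3.6,interpolation=2); pickle.dump(c,open("scene1.pkl","wb")); cv2.imwrite("pics/l1.png",im)
F=np.load("poses.npz")["F"]
print(((proj(c,fr(*F)([(-48.8,337.3,274),(-48.8,337.3,229),(88,165,229)]))-[225,60]))*3.6)
```

```text
[-17.5  27.1  13.8  -0.  -76.7 -68.4] [ 0.58875972 -0.35364834  0.25948605] [[-9.97455687e-01 -7.12888495e-02 -2.29121813e-04]
 [-7.12888712e-02  9.97455708e-01  8.79613733e-05]
 [ 2.22268195e-04  1.04071407e-04 -9.99999970e-01]]
[[368.73567945 199.11399695]
 [370.874216   334.20449683]
 [409.94030756 334.18362624]
 [411.11684598 199.09684841]
 [389.13351695 263.23652093]]
[[8.63384141e+01 4.73998869e-02]
 [8.74049141e+01 3.72829389e+01]
 [2.80825752e+02 1.85896783e+02]]
```

View pics/w1.png

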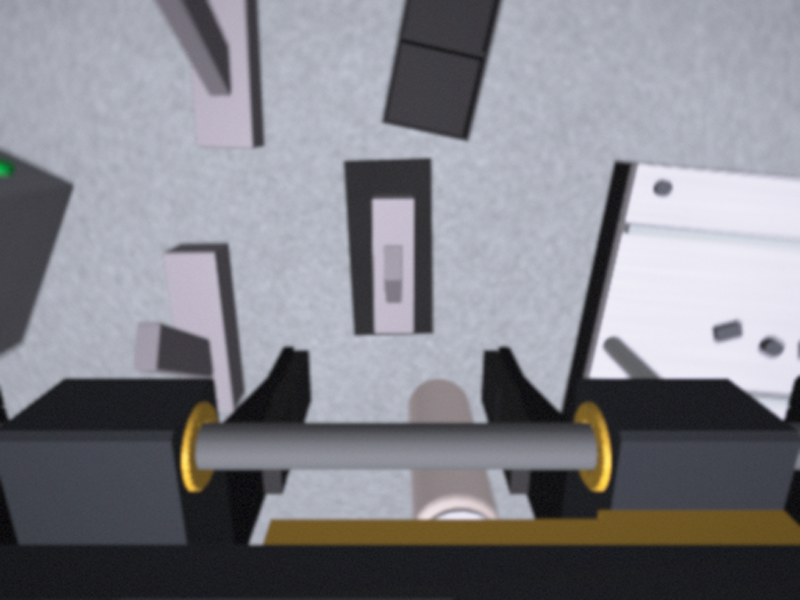

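View pics/l1.png

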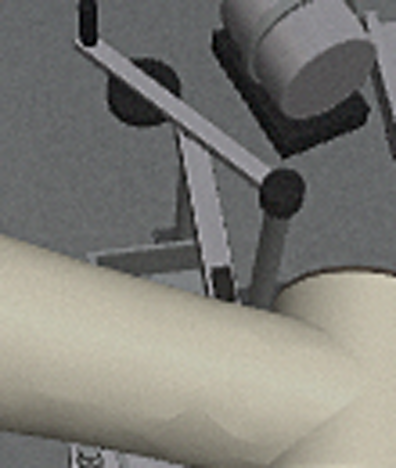

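The scraper's blade corners in the wrist view are at (371,198), (374,333), (415,333) and (413,198). That is within 3 px of the prediction, about 2.4 mm off in +y and 1° in yaw. The lamp arm in the scene crop lies where predicted for the stop, with the handle at (88,20). I descend, then grasp the upper end of the bar.

Request:
{"api": "move_arm", "payload": {"targets": "-0.12 -0.08 -0.9 0.2;0 0 -1 0;0 0 -1 0;0 0 -1 0;0 0 -1 0;0 0 -1 0;0 0 -0.9 0;0 0 -0.6 0;0 0 -0.25 0;0 0 0 0"}}

```text
time_s: 9.18
tcp_pos: [0.585, -0.3543, 0.0669]
ee_rot: [[-0.995, -0.095, -0.003], [-0.095, 0.995, 0.001], [0.003, 0.001, -1.0]]
wrist_force: [0.3, -0.4, -0.5]
gripper_width: 0.69
gripper_force: 0.0
```

Request:
{"api": "move_arm", "payload": {"targets": "0 0 0 0;0 0 0 0;0 0 0 0;0 0 0 0;0 0 0 0;0 0 0 0;0 0 0 0;0 0 0 0", "gripper": 4}}

```text
time_s: 9.85
tcp_pos: [0.5857, -0.3548, 0.0689]
ee_rot: [[-0.996, -0.094, 0.0], [-0.094, 0.996, -0.0], [-0.0, -0.0, -1.0]]
wrist_force: [-0.2, -0.9, 0.1]
gripper_width: 0.168
gripper_force: 0.3
```

Request:
{"api": "move_arm", "payload": {"targets": "0 0 0 0;0 0 0 0;0 0 0 0;0 0 0 0"}}

```text
time_s: 10.18
tcp_pos: [0.5857, -0.3548, 0.0688]
ee_rot: [[-0.996, -0.094, -0.0], [-0.094, 0.996, -0.0], [0.0, -0.0, -1.0]]
wrist_force: [0.2, -0.3, 0.6]
gripper_width: 0.131
gripper_force: 29.9
```

Request:
{"api": "move_arm", "payload": {"targets": "0 0 0.3 0;0 0 0.7 0;0 0 0.8 0;0 0 0.8 0;0 0 0 0"}}

```text
time_s: 10.6
tcp_pos: [0.588, -0.356, 0.1388]
ee_rot: [[-0.995, -0.095, 0.007], [-0.095, 0.995, -0.004], [-0.007, -0.005, -1.0]]
wrist_force: [1.1, 0.3, -1.5]
gripper_width: 0.135
gripper_force: 29.9
```

Run:
```python
from station import *
from h import *
s=sense(); print(s["tcp_pos"],s["gripper_width"],s["gripper_force"],s["wrist_force"],s["moment"])
d=capture("side"); w=capture("wrist"); c=capture("scene")
a=cv2.resize(d["image"][235:335,250:350],None,fx=4,fy=4,interpolation=2); b=cv2.resize(w["image"][60:260,140:340],None,fx=2,fy=2,interpolation=2)
cv2.imwrite("pics/g1.png",np.hstack([a,b]))
```

```text
[ 0.58798728 -0.35599302  0.13875568] 0.13498238392901016 29.925274634733796 [ 1.06873874  0.28888591 -1.51722009] [-0.04772684 -0.42745724 -0.00703873]
```

View pics/g1.png

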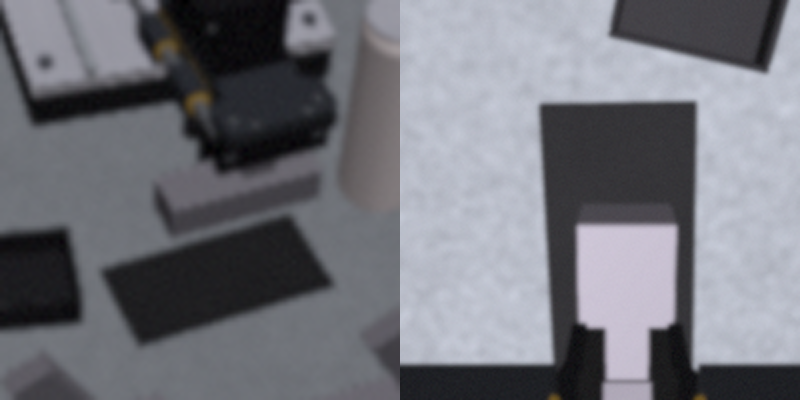

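The scraper is held level (width 11.7 mm, pad force 30 N). I carry it to the robot's side of the lane at y ≈ -115, low enough to pass under the rail.

Request:
{"api": "move_arm", "payload": {"targets": "-0.5 0.6 0.5 0;-0.5 0.9 0.5 -0.2;-0.5 0.9 0 -0.2;-0.5 0.9 0 -0.2;-0.5 0.9 0 -0.2;-0.5 0.9 0 -0.2;-0.5 0.9 0 -0.2;-0.5 0.9 0 -0.1;-0.5 0.9 -0.5 0;-0.1 1 -0.5 0"}}

```text
time_s: 11.58
tcp_pos: [0.4676, -0.1339, 0.1324]
ee_rot: [[-1.0, 0.021, -0.003], [0.021, 1.0, 0.001], [0.003, 0.001, -1.0]]
wrist_force: [-0.8, 0.1, -2.7]
gripper_width: 0.135
gripper_force: 29.9
```

Request:
{"api": "move_arm", "payload": {"targets": "0 0 0 0;0 0 0 0;0 0 0 0"}}

```text
time_s: 11.83
tcp_pos: [0.4707, -0.1349, 0.1332]
ee_rot: [[-1.0, 0.019, -0.001], [0.019, 1.0, -0.0], [0.001, -0.0, -1.0]]
wrist_force: [0.1, -0.6, -2.5]
gripper_width: 0.133
gripper_force: 30.0
```

Run:
```python
from station import *
from h import *
s=sense(); print(s["tcp_pos"],np.degrees(np.arctan2(-s["ee_rot"][1][0],-s["ee_rot"][0][0])),s["ee_rot"][2],np.round(s["joints"],1))
w=capture("wrist"); T=np.eye(4); T[:3,:3]=s["ee_rot"]; T[:3,3]=s["tcp_pos"]; w["world_from_camera"]=T@np.array(w["hand_eye"]); pickle.dump(w,open("w2.pkl","wb"))
cv2.imwrite("pics/w2.png",cv2.resize(w["image"],(800,600),interpolation=2))
F=np.load("poses.npz")["F"]; print(proj(w,fr(*F)([(-110,-170,45),(-110,130,45),(-68,-170,53),(-60,-170,53),(-68,0,53),(-60,0,53)]))*1.5625)
```

```text
[ 0.47065965 -0.13490081  0.13320487] -1.0754281260634844 [ 1.23968047e-03 -3.10062949e-04 -9.99999184e-01] [  3.1  14.1 -25.4   0.  -50.5 -94.2]
[[302.76437396 374.58721313]
 [858.28246153 374.16892772]
 [304.42950329 450.3720395 ]
 [305.20402991 462.78863983]
 [613.76035911 450.14503509]
 [611.94286048 462.56449793]]
```

View pics/w2.png

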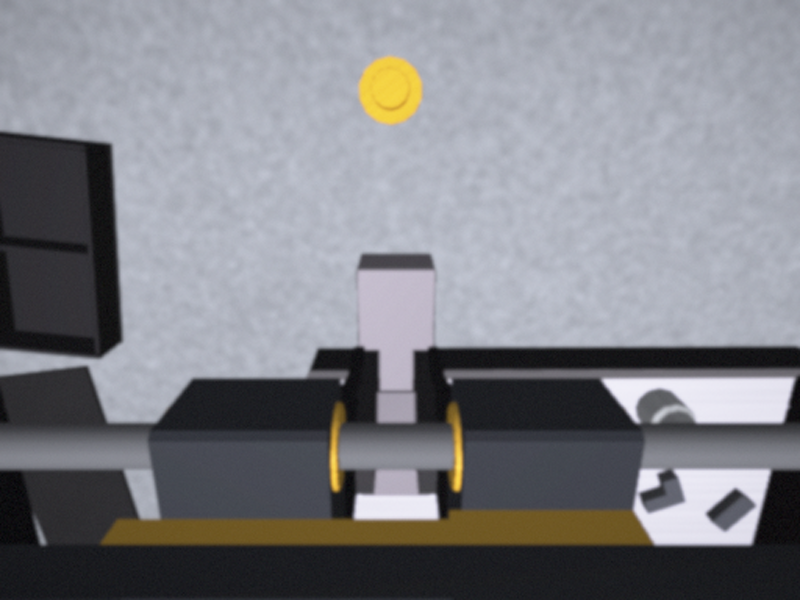

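Run:
```python
from h import *
w=load("w2")
k=1.5625
for p,z in [((396,268),.0964),((397,254),.0684),((358,268),.0964),((434,268),.0964),((500,376.5),.045),((309,373),.045)]: print(p,ray(w,(np.array(p)+.5)/k-.5,z).round(4))
```

```text
(396, 268) [ 0.4419 -0.1339  0.0964]
(397, 254) [ 0.4429 -0.1335  0.0684]
(358, 268) [ 0.4416 -0.1492  0.0964]
(434, 268) [ 0.4422 -0.1186  0.0964]
(500, 376.5) [ 0.5176 -0.0792  0.045 ]
(309, 373) [ 0.5134 -0.1823  0.045 ]
```

Request:
{"api": "move_arm", "payload": {"targets": "0 0.1 -0.3 0;0 0 0 0;0.6 0 0 0;0.7 0 0 0;0.7 0 0 0;0.7 0 0 0;0.7 0 0 0;0.7 0 0 0;0.5 0 0 0;0.4 0 0 0"}}

```text
time_s: 12.72
tcp_pos: [0.5967, -0.1329, 0.1255]
ee_rot: [[-1.0, 0.02, -0.001], [0.02, 1.0, -0.0], [0.001, -0.0, -1.0]]
wrist_force: [0.0, 0.3, -2.5]
gripper_width: 0.13
gripper_force: 30.0
```

Request:
{"api": "move_arm", "payload": {"targets": "0 0 0 0;0 0 0 0;0 0 -0.2 0;0 0 -0.2 0;0 0 -0.1 0;0 0 0 0"}}

```text
time_s: 13.22
tcp_pos: [0.5979, -0.1327, 0.1162]
ee_rot: [[-1.0, 0.018, 0.006], [0.018, 1.0, -0.001], [-0.007, -0.001, -1.0]]
wrist_force: [1.6, -0.3, 5.4]
gripper_width: 0.133
gripper_force: 30.0
```

Run:
```python
from station import *
import numpy as np
s=sense(); print(s["tcp_pos"],np.round(s["wrist_force"],2),np.round(s["moment"],3),s["gripper_width"])
```

```text
[ 0.59793901 -0.13271078  0.11619829] [ 1.61 -0.26  5.4 ] [ 0.123 -0.392 -0.006] 0.1328073135275186
```

Request:
{"api": "move_arm", "payload": {"targets": "0 0 0.3 0;0 0 0 0;0 0 0 0;0 0 0 0"}}

```text
time_s: 13.55
tcp_pos: [0.5948, -0.1322, 0.1207]
ee_rot: [[-1.0, 0.02, -0.002], [0.02, 1.0, 0.0], [0.002, 0.0, -1.0]]
wrist_force: [0.1, 0.2, -2.5]
gripper_width: 0.128
gripper_force: 30.0
```

Run:
```python
from station import *
from h import *
s=sense(); print(s["tcp_pos"],np.round(s["wrist_force"],2),np.round(s["moment"],3),s["ee_rot"][2])
c,d,w=[capture(n) for n in("scene","side","wrist")]
T=np.eye(4); T[:3,:3]=s["ee_rot"]; T[:3,3]=s["tcp_pos"]; w["world_from_camera"]=T@np.array(w["hand_eye"])
for n,x in zip(("scene2","side2","w3"),(c,d,w)): pickle.dump(x,open(n+".pkl","wb"))
k=4
a=cv2.resize(d["image"][150:275,225:325],None,fx=k,fy=k,interpolation=2)   # 400x500
b=cv2.resize(w["image"][130:255,180:280],None,fx=k,fy=k,interpolation=2)
cv2.imwrite("pics/c2.png",np.hstack([a,b]))
```

```text
[ 0.59481914 -0.13224706  0.12070726] [ 0.09  0.21 -2.52] [ 0.007 -0.099  0.046] [ 1.56313951e-03  3.06281213e-04 -9.99998731e-01]
```

The blade stopped about 6 mm above the plate. The free pose, x ≈ 0.595, puts its near end right on the near rib, so I shift +x by 4.5 mm and lower again.

Request:
{"api": "move_arm", "payload": {"targets": "0.18 0 0 0;0 0 0 0;0 0 -0.1 0;0 0 -0.1 0;0 0 -0.1 0;0 0 0 0;0 0 0 0"}}

```text
time_s: 14.28
tcp_pos: [0.6, -0.1323, 0.1134]
ee_rot: [[-1.0, 0.019, -0.001], [0.019, 1.0, 0.0], [0.001, -0.0, -1.0]]
wrist_force: [-0.2, -0.4, -2.1]
gripper_width: 0.135
gripper_force: 30.0
```

Clear of the rib. Lowering to the plate.

Request:
{"api": "move_arm", "payload": {"targets": "0 0 -0.08 0;0 0 -0.05 0;0 0 0 0;0 0 0 0"}}

```text
time_s: 14.62
tcp_pos: [0.6001, -0.1324, 0.1115]
ee_rot: [[-1.0, 0.019, 0.0], [0.019, 1.0, -0.0], [-0.0, -0.0, -1.0]]
wrist_force: [-4.2, -0.1, 4.0]
gripper_width: 0.134
gripper_force: 30.0
```

Request:
{"api": "move_arm", "payload": {"targets": "0 0 -0.05 0;0 0 0 0;0 0 0 0"}}

```text
time_s: 14.87
tcp_pos: [0.5994, -0.1326, 0.1108]
ee_rot: [[-1.0, 0.019, -0.001], [0.019, 1.0, -0.001], [0.001, -0.001, -1.0]]
wrist_force: [-6.1, 0.3, 7.4]
gripper_width: 0.132
gripper_force: 30.0
```

Run:
```python
from station import *
from h import *
s=sense(); print(s["tcp_pos"],np.round(s["wrist_force"],2),np.round(s["moment"],3),s["ee_rot"][2])
c,d,w=[capture(n) for n in("scene","side","wrist")]
T=np.eye(4); T[:3,:3]=s["ee_rot"]; T[:3,3]=s["tcp_pos"]; w["world_from_camera"]=T@np.array(w["hand_eye"])
for n,x in zip(("scene3","side3","w4"),(c,d,w)): pickle.dump(x,open(n+".pkl","wb"))
```

```text
[ 0.59943173 -0.13258448  0.11078034] [-6.11  0.34  7.37] [0.281 1.478 0.012] [ 9.73110472e-04 -5.75122846e-04 -9.99999361e-01]
```

Request:
{"api": "move_arm", "payload": {"targets": "0 0.1 0.02 0;0 0.3 0 0;0.01 0.4 0 0;0.01 0.4 0 0;0.01 0.4 0 0;0.01 0.4 0 0;0.01 0.4 0 0;0.01 0.4 0 0"}}

```text
time_s: 15.68
tcp_pos: [0.6019, -0.0611, 0.1098]
ee_rot: [[-1.0, 0.019, 0.0], [0.019, 1.0, -0.0], [-0.0, -0.0, -1.0]]
wrist_force: [-0.6, -2.8, 1.6]
gripper_width: 0.134
gripper_force: 30.1
```

Request:
{"api": "move_arm", "payload": {"targets": "0 0.4 0 0;0.01 0.4 0 0;0.01 0.4 0 0;0 0.4 0 0;0.01 0.4 0 0;0.01 0.4 0 0;0 0.4 0 0;0.01 0.4 0 0;0.01 0.4 0 0;0 0.4 0 0"}}

```text
time_s: 16.52
tcp_pos: [0.6031, 0.0387, 0.1097]
ee_rot: [[-1.0, 0.019, -0.0], [0.019, 1.0, -0.0], [0.0, -0.0, -1.0]]
wrist_force: [0.3, -3.6, 1.6]
gripper_width: 0.133
gripper_force: 30.1
```

Request:
{"api": "move_arm", "payload": {"targets": "0 0.3 0 0;0.01 0.3 0 0;0.01 0.3 0 0;0 0.3 0 0;0.01 0.3 0 0;0.01 0.3 0 0;0 0.3 0 0;0.01 0.3 0 0;0.01 0.3 0 0;0 0.3 0 0"}}

```text
time_s: 17.35
tcp_pos: [0.6048, 0.1135, 0.1098]
ee_rot: [[-1.0, 0.019, 0.0], [0.019, 1.0, 0.0], [-0.0, 0.0, -1.0]]
wrist_force: [-0.0, -3.5, 1.7]
gripper_width: 0.132
gripper_force: 30.1
```

Request:
{"api": "move_arm", "payload": {"targets": "0 0.1 0 0;0 0.1 0 0;0 0 0 0;0 0 0 0;0 0 0 0"}}

```text
time_s: 17.77
tcp_pos: [0.6048, 0.1179, 0.1099]
ee_rot: [[-1.0, 0.019, 0.0], [0.019, 1.0, 0.001], [-0.0, 0.001, -1.0]]
wrist_force: [1.1, -0.3, 1.7]
gripper_width: 0.136
gripper_force: 30.0
```

Request:
{"api": "move_arm", "payload": {"targets": "0 0 0.3 0;0 0 0.32 0;-0.02 -0.6 0 0;-0.02 -0.9 0 0;-0.02 -0.9 0 0;-0.02 -0.9 0 0;-0.02 -0.9 0 0;-0.02 -0.9 0 0;-0.02 -0.9 0 0;-0.02 -0.9 0 0"}}

```text
time_s: 18.6
tcp_pos: [0.5999, -0.0563, 0.1252]
ee_rot: [[-1.0, 0.02, -0.001], [0.02, 1.0, 0.0], [0.001, 0.0, -1.0]]
wrist_force: [-0.2, -0.1, -2.0]
gripper_width: 0.135
gripper_force: 30.0
```

Request:
{"api": "move_arm", "payload": {"targets": "-0.02 -0.9 0 0;-0.02 -0.9 0 0;-0.02 -0.9 0 0;0 -0.4 0 0;0 0 0 0;0 0 0 0"}}

```text
time_s: 19.1
tcp_pos: [0.5987, -0.1328, 0.1251]
ee_rot: [[-1.0, 0.021, -0.001], [0.021, 1.0, 0.001], [0.001, 0.001, -1.0]]
wrist_force: [-0.5, -0.0, -2.1]
gripper_width: 0.131
gripper_force: 30.0
```

Request:
{"api": "move_arm", "payload": {"targets": "-0.5 0 0 0;-0.7 0 0 0;-0.7 0 0 0;-0.7 0 0 0;-0.7 0 0 0;-0.7 0 0 0;-0.7 0 0 0;-0.5 0 0.4 0;0 -0.5 0.9 0;0 -1 0.9 0"}}

```text
time_s: 19.93
tcp_pos: [0.4679, -0.1676, 0.1806]
ee_rot: [[-1.0, 0.015, -0.002], [0.015, 1.0, 0.001], [0.002, 0.001, -1.0]]
wrist_force: [1.3, -0.9, -2.1]
gripper_width: 0.135
gripper_force: 30.0
```

Request:
{"api": "move_arm", "payload": {"targets": "-0.5 -1 0.5 0;-0.6 -1 0 0;-0.6 -1 0 0;-0.6 -1 0 0;-0.6 -1 0 0;-0.6 -1 0 0;-0.6 -0.8 0 0;0 0 0 0;0 0 0 0"}}

```text
time_s: 20.68
tcp_pos: [0.3663, -0.3397, 0.1928]
ee_rot: [[-1.0, 0.021, 0.0], [0.021, 1.0, 0.0], [-0.0, 0.0, -1.0]]
wrist_force: [0.3, 0.5, -3.0]
gripper_width: 0.132
gripper_force: 30.0
```

Run:
```python
from station import *
from h import *
s=sense(); print(s["tcp_pos"],s["wrist_force"])
c,d=capture("scene"),capture("side")
for n,x in zip(("scene4","side4"),(c,d)): pickle.dump(x,open(n+".pkl","wb"))
k=3.9
a=cv2.resize(c["image"][85:235,235:335],None,fx=k,fy=k,interpolation=2)
b=cv2.resize(d["image"][115:265,232:332],None,fx=k,fy=k,interpolation=2)
cv2.imwrite("pics/z.png",np.hstack([a,b]))
```

```text
[ 0.36630683 -0.33972235  0.19275482] [ 0.29315629  0.53549156 -2.97375624]
```

View pics/z.png

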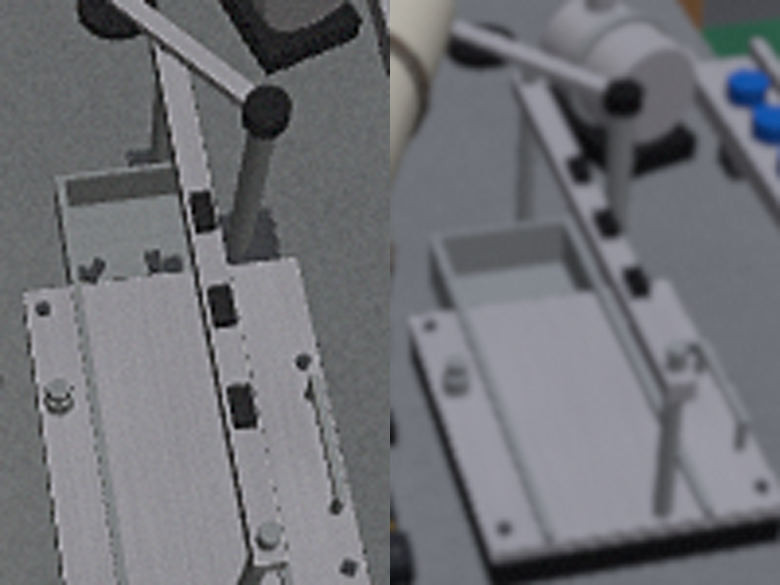

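The plate and lane are clear in both views. The chips lie in the tray just past the plate edge at (92,268), (118,277) and (150–175,262), and the socket has not moved. Now I stand the scraper back on its mat at the pick-up pose.

Request:
{"api": "move_arm", "payload": {"targets": "0.6 0 0 0.2;1 -0.1 0 0.2;1 -0.1 0 0.2;1 -0.1 0 0.2;1 -0.1 0 0.2;1 -0.1 0 0.2;1 -0.1 0 0.12;1 0 0 0;0.8 0 0 0;0.4 0 0 0"}}

```text
time_s: 21.62
tcp_pos: [0.5904, -0.353, 0.1917]
ee_rot: [[-0.995, -0.099, 0.0], [-0.099, 0.995, -0.0], [-0.0, -0.0, -1.0]]
wrist_force: [-0.5, 0.4, -2.5]
gripper_width: 0.135
gripper_force: 30.0
```

Request:
{"api": "move_arm", "payload": {"targets": "0 0 -0.5 0;0 0 -0.9 0;0 0 -0.9 0;0 0 -0.9 0;0 0 -0.7 0;0 0 -0.5 0;0 0 0 0;0 0 0 0;0 0 0 0"}}

```text
time_s: 22.37
tcp_pos: [0.5879, -0.355, 0.0843]
ee_rot: [[-0.995, -0.097, 0.002], [-0.097, 0.995, -0.001], [-0.002, -0.002, -1.0]]
wrist_force: [-0.4, -0.2, -3.3]
gripper_width: 0.138
gripper_force: 30.0
```

Request:
{"api": "move_arm", "payload": {"targets": "-0.15 0 -0.2 0;0 0 -0.2 0;0 0 -0.1 0;0 0 -0.06 0;0 0 0 0;0 0 0 0"}}

```text
time_s: 22.87
tcp_pos: [0.5827, -0.3551, 0.0699]
ee_rot: [[-0.995, -0.096, -0.0], [-0.096, 0.995, -0.001], [0.0, -0.001, -1.0]]
wrist_force: [-3.6, -0.1, 4.4]
gripper_width: 0.131
gripper_force: 30.0
```

Request:
{"api": "move_arm", "payload": {"targets": "0 0 0.02 0;0 0 0 0;0 0 0 0;0 0 0 0;0 0 0 0;0 0 0 0", "gripper": 50}}

```text
time_s: 23.37
tcp_pos: [0.5832, -0.3548, 0.0691]
ee_rot: [[-0.995, -0.096, 0.0], [-0.096, 0.995, -0.0], [-0.0, -0.0, -1.0]]
wrist_force: [-0.0, 0.2, 0.6]
gripper_width: 0.502
gripper_force: 0.0
```

Request:
{"api": "move_arm", "payload": {"targets": "0 0 0.3 0;0 0 0.8 0;0 0 1 0;0 0 1 0;0 0 1 0;0 0 1 0;0 0 1 0;0 0 1 0;0 0 0.5 0;0 0 0 0"}}

```text
time_s: 24.2
tcp_pos: [0.5844, -0.3557, 0.2646]
ee_rot: [[-0.995, -0.096, 0.008], [-0.096, 0.995, -0.004], [-0.008, -0.005, -1.0]]
wrist_force: [-0.1, 0.2, 0.5]
gripper_width: 0.573
gripper_force: 0.0
```

Run:
```python
from station import *
from h import *
s=sense(); print(s["tcp_pos"],s["wrist_force"],s["gripper_width"])
w=capture("wrist"); T=np.eye(4); T[:3,:3]=s["ee_rot"]; T[:3,3]=s["tcp_pos"]; w["world_from_camera"]=T@np.array(w["hand_eye"])
g=w["image"].mean(2)[60:235,190:300]; M=np.load("poses.npz")["M"]
# bright blade blob around expected spot
_,L,st,ce=cv2.connectedComponentsWithStats((w["image"].mean(2)>140).astype(np.uint8))
p=proj(w,fr(.6096,-.353,np.radians(5.4))([(45,0,32)]))[0].astype(int); l=L[p[1],p[0]]; print(p,l,st[l])
pts=np.argwhere(L==l)[:,::-1].astype(np.float32); bx=cv2.boxPoints(cv2.minAreaRect(pts)); q=np.array([ray(w,b,.032)[:2] for b in bx]); print(q.round(4),q.mean(0),[np.linalg.norm(q[i]-q[i-1]).round(4) for i in range(4)])
a,b=np.cos(M[2]),np.sin(M[2]); print("mat frame",((q-M[:2])@np.array([[a,-b],[b,a]])*1000).round(1))
```

```text
[ 0.5844159 -0.3557147  0.2645737] [-0.11439023  0.15501453  0.54799286] 0.57330694947691
[253 204] 2 [ 242  125   27   85 2075]
[[ 0.5548 -0.3726]
 [ 0.5518 -0.3417]
 [ 0.659  -0.33  ]
 [ 0.6622 -0.3635]] [ 0.60694856 -0.3519393 ] [np.float64(0.1078), np.float64(0.031), np.float64(0.1078), np.float64(0.0336)]
mat frame [[-51.5  -8.6]
 [-50.8  22.4]
 [ 57.   21.5]
 [ 56.3 -12.1]]
```

The scraper stands on its mat: blade measured at 108 × 32 mm, inside the mat outline, gripper clear. The lamp is at its stop and the lane is empty, so I hand in.

```bash
python3 -c "
from station import *
print(finish_job())"
```

```text
the job is handed in; nothing more can be done
None
```

I handed the job in after about 24 s: the lamp is at its stop, the lane is clear with the chips wiped into the tray (they overlap in the picture, so I did not count all five), and the scraper is back on its mat; while lowering it, the blade briefly rested on the near rib (about 8 N) before I shifted it.

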